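Check the two trolley hand levers against their stops

TASK

Check that the two trolley hand levers stop short of their bars, pushing each one from its outer side with the backs or tips of the fingers, without forcing it, gripping it or touching the bar. First press the long lever in as far as it will go, keep it there for a second, then back off and let it spring out again; then press the short lever in as far as it will go and finish while still holding it there. Leave the loose things standing around alone.

Things in the scene. Friction and masses are not known exactly. Their poses are not given: they have to be found in the camera images.
- long_stand: Grey service stand with the LONG lever, fixed to the worktop. Base plate 100 x 215 mm, 12 mm high; two posts carry a level handle bar. Origin: centre of the underside; x points from the lever to the bar (the press direction), y along the bar, z up. Bar axis at x = +30, z = 100 mm, its near face at x = +16 mm; posts and clamp reach z = 118 mm.
- long_pin (a point): Upright hinge pin of the long lever (stand frame x = -12, y = +65.5, z = 100 mm), at the lever's mid-height; fixed. From it the lever runs towards the stand's -y, slanting out to -x at rest.
- long_lever (a joint): Angle of the long lever about its pin, rad: 0 sprung out (rest), grows as it is pressed towards the bar, 0.38 against its stop: parallel to the bar, about 20 mm of air left. Its spring pushes back at the press point with 3 N at rest to 8.5 N at the stop; beyond that it is rigid. Let go, it springs back to 0.
- long_press (a point): Press point on the long lever, moves with it: on the centre line of the 150 mm aluminium lever, 110 mm from its pin, at mid-height (z = 100 mm). The lever is 12 mm thick (6 mm from centre line to outer face), 18 mm high; free below down to the base plate. Its travel from rest to stop is about 41 mm.
- short_stand: The same kind of stand with the SHORT lever, also fixed. Base plate 100 x 160 mm, 12 mm high; origin, axes, bar (x = +30, z = 100 mm) and heights as on the long stand, but mirrored: the lever's pin is at the -y end.
- short_pin (a point): Upright hinge pin of the short lever (stand frame x = -12, y = -38, z = 100 mm); fixed. From it the lever runs towards the stand's +y, slanting out to -x at rest.
- short_lever (a joint): Angle of the short lever about its pin, rad: 0 sprung out (rest), grows as it is pressed towards the bar, 0.45 against its stop: parallel to the bar, about 20 mm of air left. Its spring pushes back at the press point with 2.7 N at rest to 8 N at the stop; beyond that it is rigid. Let go, it springs back to 0.
- short_press (a point): Press point on the short lever, moves with it: on the centre line of the 95 mm long lever, 70 mm from its pin, z = 100 mm. Thickness and height of the lever as on the long one. Travel from rest to stop is about 31 mm.
- long_bar: The long stand's fixed handle bar, 28 mm thick, 207 mm long; origin at its middle, axis along y. Not to be touched.
- short_bar: The short stand's fixed handle bar, 28 mm thick, 152 mm long; origin at its middle, axis along y. Not to be touched.
- vial: Bystander: loose white reagent vial, 31 mm wide, 75 mm high; origin at its foot.
- marker: Bystander: loose marker pen, 135 mm long, 16 mm thick, lying between the stands; origin at its underside.
- cup: Bystander: loose specimen cup with orange lid, 60 mm wide, 64 mm high, to the right; origin at its foot.
- tape: Bystander: loose tape roll lying flat, 104 mm wide, 25 mm high, lying to the left; origin at its underside.
- stain_jar: Bystander: loose stain jar with black lid, 56 mm wide, 115 mm high, to the left; origin at its foot.

How it is judged (in metres and radians):
On the way, in this order (a step that is already met when the one before it is completed fails the run):
1. the long lever is pressed in against its stop by the fingers, the short one at rest, for 0.7 s (value of joint long_lever above 0.35 rad and value of joint short_lever below 0.05 rad and contact force between the fingers and long_lever above 2 N), for 0.7 s.
2. the long lever is let go and is back at rest (value of joint long_lever below 0.04 rad and value of joint short_lever below 0.05 rad and contact force between the fingers and long_lever below 0.5 N), for 0.2 s.
3. the short lever is pressed in against its stop by the fingers (value of joint short_lever above 0.41 rad and value of joint long_lever below 0.04 rad and contact force between the fingers and short_lever above 2 N), for 0.3 s.
At the end, for the whole second after the job is handed in: The fingers hold the short lever against its stop (within 0.04 rad, about 3 mm at the press point), pushing with more than 2 N; the long lever, pressed first to within 0.03 rad of its stop, is back at rest (below 0.04 rad) (all of step 3); the arm keeps its last pose, push and grip.
It fails at once if a lever is forced: more than 45 N on it (contact force between any of the arm, the fingers and long_lever above 45 N or contact force between any of the arm, the fingers and short_lever above 45 N).
It fails at once if the fingers touch a bar (as when the lever is gripped against it): more than 2 N (contact force between the fingers and long_bar above 2 N or contact force between the fingers and short_bar above 2 N).
It fails at once if a loose bystander is lifted, carried or pushed by more than 20 mm (distance of any of vial, marker, cup, tape, stain_jar from where it was at the start of the episode above 0.02 m).
It also fails if it takes over 51 s, if anything falls off the work surface, if the arm or the gripper's body presses on something with over 40 N, if the wrist force passes 120 N, or if a joint passes its speed limit or range.

ROBOT

A 7-joint arm with a two-finger parallel gripper is mounted at the origin on a cart in front of the work surface, level with it; the furniture and walls round the work are solid. World frame = base frame: x ahead of the robot, y to its left, z up, the work surface at z = 0. Lengths are in m, angles in degrees, forces in N, time in s.
With the tool pointing down it reaches from about 0.35 to 0.775 m from the base axis. Payload 3.1 kg.
Tool frame: the origin (TCP) lies on the centre line of the jaws, within the pads' length; the fingertips stand 17 mm ahead of it and the grasp point (between the pads) lies 2 mm behind it; z points along the fingers, y is the line along which they close (so a half turn about z gives the same grasp; the last joint's range is limited). The gripper opens to 85 mm and grips with 20 to 120 N. Pads are 22 mm wide; open, the fingers measure 114 mm over their backs; the gripper's body (76 mm by 85 mm) begins 54 mm behind the grasp point. The pads swing forward as they close: fully open they stand 13 mm farther back than shut.
Start: joints at [73.012, 17.813, 0.802, 86.603, -0.252, 75.585, -1.558], TCP at [0.139, -0.532, 0.248] pointing down, gripper open.
Joint ranges: [-154.91, 154.91], [-16.99, 109.72], [-72.82, 74.43], [7.12, 147.25], [-82.49, 262.49], [11.32, 116.49], [-174.64, 174.64]. Speed limits (degrees/s): [159.86, 159.86, 180, 180, 180, 180, 180].

INTERFACE

Orientations are given as [roll, pitch, yaw] about the fixed x, y, z axes, in that order (R = Rz(yaw) Ry(pitch) Rx(roll)).
In Python, from plant import ctrl gives the robot as it stands.
- The arm moves only by the tool apply_moves, never from a script. Its argument "moves" is a list that holds one entry, the list of rows, each a list of 5 numbers: the opening, from -1 (shut) to 1 (fully open), so that 0 is half open, then the shift along the tool's x, y, z in m, then the turn about the tool's z in rad. In form: [[[grip, x, y, z, roll], ...]]. A call has 1 to 20 rows; each row is the pose to reach, as a shift and turn from the pose commanded when the call began, along the tool's axes at that moment; what a row does not reach only later rows make up. A row lasts 1/10 s, in which the tool goes at most 50 mm and 8.59 degrees, less where a joint would pass 70% of its speed; a pose out of reach is approached as far as the arm can. A call with a gripper value outside its range is refused whole. The fingers move at their own pace and stop on an object; the grip force is fixed at half the most. Time passes only in rows, so rows that repeat a pose let the fingers close. It gives the time, the measured TCP pose, the force, the opening and the grip force at its end, in the units of the state.
- ctrl.observe(): the state, without advancing time (a new reading comes with each control period).
- ctrl.capture(name): name is "side" or "top" or "wrist"; returns a dict with "color" (384x512x3 uint8, red, green, blue), "fx", "fy", "cx", "cy" (pixels), "R" (3x3) and "t" (3): a world point X has camera coordinates R X + t. Camera axes: x right, y down, z forward; pixel columns grow to the right and rows downward; lengths in m; the calibration is good to about 2 mm. A picture is of the moment at which its call begins. There is no depth.
- ctrl.sign_off(): hands the job in; it is judged then, once.
The state is a dict: "time_s": time; "q": joint angles; "qvel": joint speeds; "joint_efforts": joint torques, N m; "ee_pos": TCP position; "ee_rot": TCP orientation; "force": force on the tool from outside, world axes, zero at the start; "moment": the same for the moment, N m; "width": finger opening in m; "grip_force": force on a finger pad.
Only numpy, scipy, OpenCV 4.12 (cv2) and the standard library are available. Lean on these libraries where they do the work, as an engineer would, in place of code of your own. Each camera call takes 0.05 s, during which the arm holds its last target. There are 200 camera calls.

## Working session

There is one attempt and no reset: what is moved stays moved. The work goes in short steps, Python scripts to look and compute and a tool call to move; the robot and the scene stay as the last step left them, time stands still between calls to the robot, and variables do not carry over. Pictures are saved under pics/ and viewed, at most 10 in all, crops included, and the job is handed in when it is done.

Besides the shell and the picture viewer there is one more tool, called after "Call:" as a command line: name --argument value ..., lists and objects as JSON in quotes. apply_moves: Moves the arm, as the interface text tells. Its arguments: {"type":"object","properties":{"moves":{"type":"array","items":{"type":"array","items":{"type":"array","items":{"type":"number"}}}}},"required":["moves"]}

```bash
mkdir -p pics; python3 - <<'E'
from plant import ctrl
import cv2,numpy as np
s=ctrl.observe(); print({k:np.round(s[k],3) for k in('time_s','ee_pos','ee_rot','force','width')})
for n in('top','side'):
    c=ctrl.capture(n); cv2.imwrite(f'pics/{n}0.png',cv2.resize(c['color'][:,:,::-1],(800,600)))
    np.savez(f'{n}.npz',**c); print(n,c['fx'],c['cx'],c['cy'],(-c['R'].T@c['t']).round(3),c['R'].round(2).tolist())
E
```

```text
{'time_s': np.float64(0.0), 'ee_pos': array([ 0.138, -0.532,  0.247]), 'ee_rot': array([-1.79864e+02,  6.00000e-03,  1.46040e+01]), 'force': array([-0.221,  0.322,  0.069]), 'width': np.float64(0.086)}
top 457.51219501658727 253.41498406081277 179.49977462267265 [ 0.483 -0.     1.475] [[0.01, -1.0, 0.02], [-1.0, -0.01, -0.06], [0.06, -0.02, -1.0]]
side 400.54215512288863 257.9602123599758 188.77538190714435 [0.143 0.919 0.969] [[-0.91, -0.42, 0.0], [-0.27, 0.58, -0.77], [0.32, -0.7, -0.64]]
```

View pics/top0.png

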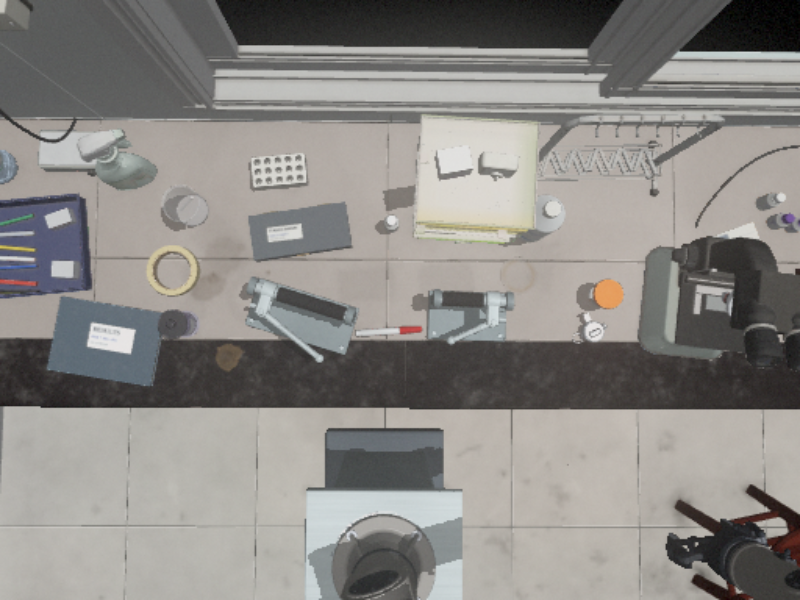

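View pics/side0.png

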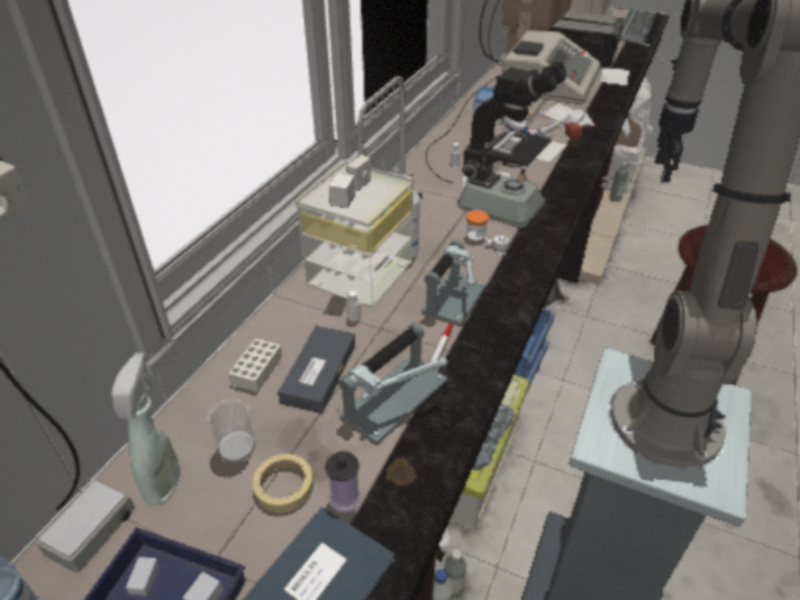

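The top view shows the long stand at about (300,315), with its lever running from the pin near (263,290) to the tip near (321,358). The short stand is at about (468,315), its lever tip near (450,341). The side view confirms this. I'll zoom in on the top view to get points.

```bash
python3 - <<'E'
import cv2,numpy as np
c=np.load('top.npz')['color'][:,:,::-1]
cv2.imwrite('pics/z.png',cv2.resize(c[170:245,145:345],(800,300),interpolation=cv2.INTER_CUBIC))
E
```

```text
(no output)
```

View pics/z.png

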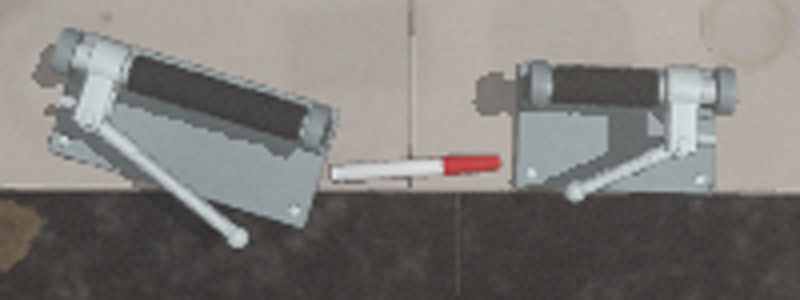

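The crop shows the long pin at about (90,115), its knob at (237,238), and its bar from (130,75) to (305,122). The short pin is at (683,146), its knob at (575,191), and its bar from (553,85) to (660,87). Next I'll cast rays onto the known heights.

```bash
cat >h.py <<'E'
import numpy as np
def ray(c,u,v,z):
    R,t=c['R'],c['t']; o=-R.T@t; d=R.T@np.array([(u-c['cx'])/c['fx'],(v-c['cy'])/c['fy'],1])
    return o+d*(z-o[2])/d[2]
def proj(c,X):
    p=c['R']@X+c['t']; return np.array([c['fx']*p[0]/p[2]+c['cx'],c['fy']*p[1]/p[2]+c['cy']])
E
python3 - <<'E'
import numpy as np
from h import *
c=np.load('top.npz')
P=lambda u,v,z:ray(c,145+(u+.5)/4-.5,170+(v+.5)/4-.5,z)
for n,pin,kn,b0,b1,cor,L,a0,pinxy,sg in(('long',(90,115),(237,238),(130,75),(305,122),[(303,228),(50,150),(338,108)],.15,.38,(-.012,.0655),-1),('short',(683,146),(575,191),(553,85),(660,87),[(515,188),(715,190)],.095,.45,(-.012,-.038),1)):
    p=P(*pin,.11);k=P(*kn,.1);e0=P(*b0,.1);e1=P(*b1,.1);C=[P(*q,.012) for q in cor]
    d=k-p; b=e0-e1
    print(n,'pin',p.round(4),'knob',k.round(4),'len',np.hypot(*d[:2]).round(4),'leverang',np.degrees(np.arctan2(d[1],d[0])).round(1),'bar yaw',np.degrees(np.arctan2(-b[0],b[1])).round(1))
    print([x.round(4) for x in C],'plate len',np.linalg.norm(C[0]-C[1]).round(4),'yaw',[np.degrees(np.arctan2(-(C[i]-C[j])[0],(C[i]-C[j])[1])).round(1) for i,j in[(1,0)]])
    # yaw from lever angle: rest dir in stand frame
    r=np.degrees(np.arctan2(sg*np.cos(a0),-np.sin(a0))); y=np.degrees(np.arctan2(d[1],d[0]))-r
    y=(y+180)%360-180;print('yaw from lever',y.round(1))
    print('bar axis pts',e0.round(4),e1.round(4))
for q in((335,173),(500,160)): print('marker',P(*q,.008).round(3))
E
```

```text
long pin [0.5114 0.2344 0.11  ] knob [0.4204 0.1251 0.1   ] len 0.1422 leverang -129.8 bar yaw -14.7
[array([0.4245, 0.0808, 0.012 ]), array([0.4854, 0.2825, 0.012 ]), array([0.5201, 0.0538, 0.012 ])] plate len 0.2106 yaw [np.float64(-16.8)]
yaw from lever -18.0
bar axis pts [0.5417 0.2067 0.1   ] [0.5072 0.0752 0.1   ]
short pin [ 0.4908 -0.2074  0.11  ] knob [ 0.4567 -0.1276  0.1   ] len 0.0868 leverang 113.1 bar yaw -0.7
[array([ 0.4571, -0.0878,  0.012 ]), array([ 0.4563, -0.2478,  0.012 ])] plate len 0.16 yaw [np.float64(179.7)]
yaw from lever -2.6
bar axis pts [ 0.5361 -0.111   0.1   ] [ 0.5351 -0.1917  0.1   ]
marker [0.468 0.056 0.008]
marker [ 0.479 -0.076  0.008]
```

Call:
apply_moves --moves '[[[-1, 0.03, -0.019, 0, -0.1], [-1, 0.06, -0.038, 0, -0.2], [-1, 0.09, -0.056, 0, -0.3], [-1, 0.12, -0.075, 0, -0.4], [-1, 0.15, -0.094, 0, -0.5], [-1, 0.18, -0.113, 0, -0.6], [-1, 0.21, -0.131, 0, -0.7], [-1, 0.24, -0.15, 0, -0.8], [-1, 0.272, -0.169, 0, -0.9], [-1, 0.285, -0.21, 0, -1.022], [-1, 0.297, -0.25, 0, -1.022], [-1, 0.309, -0.29, 0, -1.022], [-1, 0.321, -0.33, 0, -1.022], [-1, 0.333, -0.37, 0, -1.022], [-1, 0.345, -0.41, 0, -1.022], [-1, 0.357, -0.45, 0, -1.022], [-1, 0.369, -0.49, 0, -1.022], [-1, 0.381, -0.53, 0, -1.022], [-1, 0.393, -0.57, 0, -1.022], [-1, 0.4035, -0.609, 0, -1.022]]]'

```text
time_s: 2.1
ee_pos: [0.3752, 0.1603, 0.2482]
ee_rot: [180.0, 0.0, 73.1]
force: [1.2, -0.7, 0.0]
width: 0.0
grip_force: 0.0
```

```bash
python3 - <<'E'
from plant import ctrl
import cv2,numpy as np
from h import *
c=ctrl.capture('wrist'); im=c['color'][:,:,::-1].copy()
def S(o,yaw,x,y,z):
    a=np.radians(yaw); return np.array([o[0]+np.cos(a)*x-np.sin(a)*y,o[1]+np.sin(a)*x+np.cos(a)*y,z])
o=(.5028,.1672)
for x,y,z in[(-.012,.0655,.109),(-.0528,-.0367,.109),(-.0676,-.0738,.109),(-.05,-.1075,.012),(.03,0,.114)]:
    u=proj(c,S(o,-16.8,x,y,z)); print(u.round(0)); cv2.circle(im,tuple(int(v) for v in u),4,(0,0,255),1)
cv2.imwrite('pics/w1.png',im)
E
```

```text
[393.  45.]
[329. 175.]
[309. 215.]
[308. 210.]
[436. 133.]
```

View pics/w1.png

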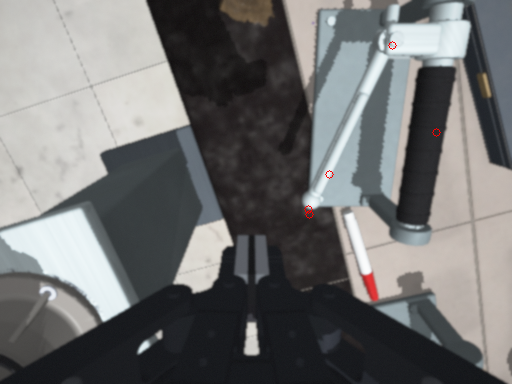

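The wrist view puts the pin at (388,43) and the knob at (310,203), within about 4 mm of my overlay. I'll descend outside the lever and push.

Call:
apply_moves --moves '[[[-1, 0, 0, 0.04, 0], [-1, 0, 0, 0.08, 0], [-1, 0, 0, 0.12, 0], [-1, 0, 0, 0.15, 0], [-1, 0, 0, 0.163, 0], [-1, 0, 0, 0.163, 0], [-1, 0, 0.01, 0.163, 0], [-1, 0, 0.02, 0.163, 0], [-1, 0, 0.03, 0.163, 0], [-1, 0, 0.037, 0.163, 0], [-1, 0, 0.044, 0.163, 0], [-1, 0, 0.05, 0.163, 0], [-1, 0, 0.055, 0.163, 0], [-1, 0, 0.06, 0.163, 0], [-1, 0, 0.065, 0.163, 0], [-1, 0, 0.065, 0.163, 0]]]'

```text
time_s: 3.75
ee_pos: [0.4356, 0.1371, 0.0853]
ee_rot: [-179.7, 0.4, 73.0]
force: [-9.6, -4.4, 10.5]
width: -0.0002
grip_force: 6.2
```

```bash
python3 - <<'E'
from plant import ctrl
import cv2,numpy as np
s=ctrl.observe(); print({k:np.round(s[k],4) for k in('time_s','ee_pos','ee_rot','force','moment','qvel')})
w=ctrl.capture('wrist')['color'][:,:,::-1]
a=ctrl.capture('side')['color'][:,:,::-1][170:300,190:320]
a=cv2.resize(a,(400,400),interpolation=cv2.INTER_CUBIC)
w=cv2.resize(w,(400,300)); im=np.zeros((400,800,3),np.uint8); im[:,:400]=a; im[:300,400:]=w
cv2.imwrite('pics/p2.png',im)
s=ctrl.observe(); print({k:np.round(s[k],4) for k in('time_s','ee_pos','force')})
E
```

```text
{'time_s': np.float64(3.75), 'ee_pos': array([0.4356, 0.1371, 0.0853]), 'ee_rot': array([-179.7472,    0.4252,   73.0357]), 'force': array([-9.5514, -4.4376, 10.4858]), 'moment': array([-0.9116,  1.4065, -0.2006]), 'qvel': array([-0.2253, -0.1533, -0.5816,  0.7474, -0.4507,  0.1178, -0.0412])}
{'time_s': np.float64(3.85), 'ee_pos': array([0.4351, 0.1373, 0.0853]), 'force': array([-7.9836, -4.2493, 11.5367])}
```

View pics/p2.png

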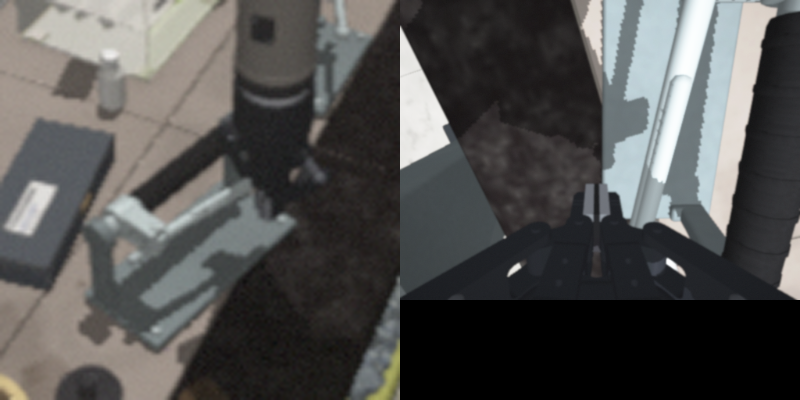

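The fingers have reached the lever near its free end, but there is an unexpected upward force. I'll back off and check the free-air reading.

Call:
apply_moves --moves '[[[-1, 0, -0.01, 0, 0], [-1, 0, -0.02, 0, 0], [-1, 0, -0.03, 0, 0], [-1, 0, -0.04, 0, 0], [-1, 0, -0.05, 0, 0], [-1, 0, -0.05, 0, 0], [-1, 0, -0.05, 0, 0]]]'

```text
time_s: 4.55
ee_pos: [0.3901, 0.154, 0.0852]
ee_rot: [180.0, 0.0, 73.1]
force: [-0.1, 0.7, -0.4]
width: -0.0
grip_force: 0.0
```

```bash
python3 - <<'E'
from plant import ctrl
import cv2,numpy as np
s=ctrl.observe(); print({k:np.round(s[k],4) for k in('time_s','ee_pos','ee_rot','force','moment')})
c=ctrl.capture('wrist'); w=c['color'][:,:,::-1]; np.savez('w3.npz',**c)
a=ctrl.capture('side')['color'][:,:,::-1][170:300,190:320]
a=cv2.resize(a,(400,400),interpolation=cv2.INTER_CUBIC)
w=cv2.resize(w,(400,300)); im=np.zeros((400,800,3),np.uint8); im[:,:400]=a; im[:300,400:]=w
cv2.imwrite('pics/p3.png',im)
print((-c['R'].T@c['t']).round(3))
E
```

```text
{'time_s': np.float64(4.55), 'ee_pos': array([0.3901, 0.154 , 0.0852]), 'ee_rot': array([1.799686e+02, 3.140000e-02, 7.314660e+01]), 'force': array([-0.124 ,  0.6756, -0.3671]), 'moment': array([-0.0131,  0.0202, -0.0439])}
[0.413 0.23  0.21 ]
```

View pics/p3.png

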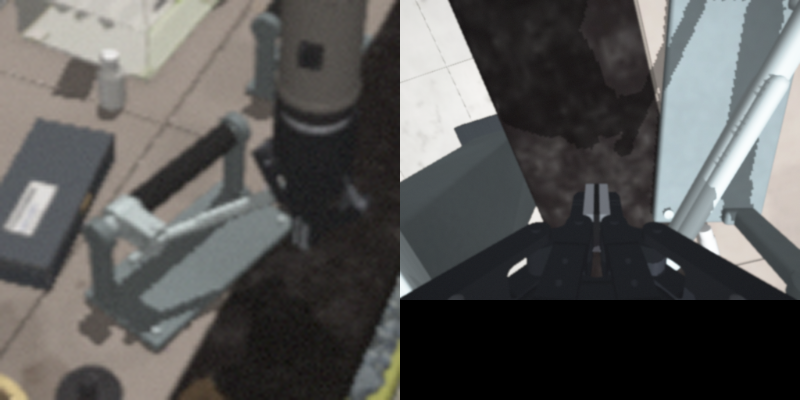

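In free air the force reads zero. The upward push must come from the flared finger linkage catching the lever's top edge, so I'll raise the tool so only the fingertips touch.

Call:
apply_moves --moves '[[[-1, 0, 0, -0.01, 0], [-1, 0, 0, -0.018, 0], [-1, 0, 0.01, -0.018, 0], [-1, 0, 0.02, -0.018, 0], [-1, 0, 0.03, -0.018, 0], [-1, 0, 0.037, -0.018, 0], [-1, 0, 0.044, -0.018, 0], [-1, 0, 0.05, -0.018, 0], [-1, 0, 0.055, -0.018, 0], [-1, 0, 0.055, -0.018, 0]]]'

```text
time_s: 5.65
ee_pos: [0.4402, 0.1373, 0.1017]
ee_rot: [-179.6, 0.2, 73.1]
force: [-6.0, 0.1, 0.9]
width: -0.0003
grip_force: 2.8
```

Call:
apply_moves --moves '[[[-1, 0, 0.004, 0, 0], [-1, 0, 0.008, 0, 0], [-1, 0, 0.011, 0, 0], [-1, 0, 0.014, 0, 0], [-1, 0, 0.014, 0, 0]]]'

```text
time_s: 6.15
ee_pos: [0.4522, 0.1328, 0.1014]
ee_rot: [-179.5, 0.4, 73.1]
force: [-8.2, -1.4, 1.4]
width: -0.0001
grip_force: 3.6
```

Call:
apply_moves --moves '[[[-1, 0, 0.002, 0, 0], [-1, 0, 0.004, 0, 0], [-1, 0, 0.006, 0, 0], [-1, 0, 0.006, 0, 0]]]'

```text
time_s: 6.55
ee_pos: [0.4574, 0.1311, 0.1013]
ee_rot: [-179.5, 0.4, 73.2]
force: [-9.4, -0.9, 2.3]
width: -0.0
grip_force: 4.0
```

Call:
apply_moves --moves '[[[-1, 0, 0.002, 0, 0], [-1, 0, 0.004, 0, 0], [-1, 0, 0.004, 0, 0]]]'

```text
time_s: 6.85
ee_pos: [0.4584, 0.1307, 0.1012]
ee_rot: [-179.2, 0.5, 73.2]
force: [-13.4, -1.6, 6.9]
width: 0.0
grip_force: 6.6
```

Call:
apply_moves --moves '[[[-1, 0, 0.002, 0, 0], [-1, 0, 0.004, 0, 0], [-1, 0, 0.004, 0, 0]]]'

```text
time_s: 7.15
ee_pos: [0.4589, 0.1305, 0.101]
ee_rot: [-178.9, 0.6, 73.3]
force: [-20.7, -0.8, 13.6]
width: 0.0001
grip_force: 10.0
```

The tool stalled at about x = 0.459 with force rising, which is the stop at the predicted position. I'll hold for 1.2 s, then back off.

Call:
apply_moves --moves '[[[-1, 0, 0, 0, 0], [-1, 0, 0, 0, 0], [-1, 0, 0, 0, 0], [-1, 0, 0, 0, 0], [-1, 0, 0, 0, 0], [-1, 0, 0, 0, 0], [-1, 0, 0, 0, 0], [-1, 0, 0, 0, 0], [-1, 0, 0, 0, 0], [-1, 0, 0, 0, 0], [-1, 0, 0, 0, 0], [-1, 0, 0, 0, 0]]]'

```text
time_s: 8.35
ee_pos: [0.4589, 0.1305, 0.101]
ee_rot: [-178.9, 0.6, 73.3]
force: [-18.9, -0.3, 11.7]
width: -0.0001
grip_force: 9.9
```

```bash
python3 - <<'E'
from plant import ctrl
import cv2
w=ctrl.capture('wrist')['color'][:,:,::-1]
cv2.imwrite('pics/w4.png',w)
E
```

```text
(no output)
```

View pics/w4.png

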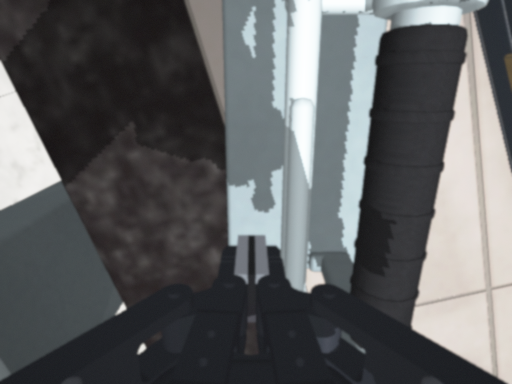

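The wrist view shows the lever lying parallel to the bar and plate edge, with clear air between it and the bar. I'll check from the moment where the contact sits along the fingers.

```bash
python3 - <<'E'
from plant import ctrl
import numpy as np
s=ctrl.observe(); F,M=s['force'],s['moment']; print(np.round(s['ee_pos'],4),F.round(2),M.round(3))
r0=np.cross(F,M)/(F@F); p=s['ee_pos']
a=np.radians(73.2); X=np.array([np.cos(a),np.sin(a),0]);Y=np.array([np.sin(a),-np.cos(a),0])
for up in (0,.1,.13,.15,.17):   # candidate sensor height above TCP
    o=p+[0,0,up]; f=F/np.linalg.norm(F); q=o+r0; t=(.100-q[2])/f[2]; print(up,'at z=.1 tool x,y:',((q+t*f-p)@X).round(4),((q+t*f-p)@Y).round(4)); 
E
```

```text
[0.4589 0.1305 0.101 ] [-20.47  -0.17  12.63] [-0.069  4.105 -0.048]
0 at z=.1 tool x,y: -0.0984 -0.3082
0.1 at z=.1 tool x,y: -0.0503 -0.1534
0.13 at z=.1 tool x,y: -0.0358 -0.107
0.15 at z=.1 tool x,y: -0.0262 -0.076
0.17 at z=.1 tool x,y: -0.0166 -0.045
```

The contact sits on the finger back, about 14 mm off the tool axis. Now I'll back off and raise.

Call:
apply_moves --moves '[[[-1, 0, -0.007, 0, 0], [-1, 0, -0.014, 0, 0], [-1, 0, -0.021, 0, 0], [-1, 0, -0.028, 0, 0], [-1, 0, -0.035, 0, 0], [-1, 0, -0.042, 0, 0], [-1, 0, -0.05, 0, 0], [-1, 0, -0.06, 0, 0], [-1, 0, -0.07, 0, 0], [-1, 0, -0.085, 0, 0], [-1, 0, -0.085, -0.03, 0], [-1, 0, -0.085, -0.07, 0], [-1, 0, -0.085, -0.07, 0], [-1, 0, -0.085, -0.07, 0], [-1, 0, -0.085, -0.07, 0]]]'

```text
time_s: 9.9
ee_pos: [0.3872, 0.1542, 0.1725]
ee_rot: [-180.0, 0.1, 73.1]
force: [-0.8, 0.0, 0.2]
width: -0.0004
grip_force: 0.0
```

Call:
apply_moves --moves '[[[-1, -0.03, 0.01, 0, -0.04], [-1, -0.06, 0.02, 0, -0.08], [-1, -0.09, 0.03, 0, -0.12], [-1, -0.12, 0.04, 0, -0.16], [-1, -0.15, 0.05, 0, -0.2], [-1, -0.18, 0.06, 0, -0.24], [-1, -0.21, 0.07, 0, -0.293], [-1, -0.24, 0.08, 0, -0.293], [-1, -0.275, 0.092, 0, -0.293], [-1, -0.275, 0.092, 0, -0.293], [-1, -0.275, 0.092, 0, -0.293]]]'

```text
time_s: 11.0
ee_pos: [0.3952, -0.1351, 0.1719]
ee_rot: [-179.8, -0.1, 89.8]
force: [0.3, 1.2, -0.6]
width: -0.0002
grip_force: 0.0
```

```bash
python3 - <<'E'
from plant import ctrl
import cv2,numpy as np
from h import *
c=ctrl.capture('wrist'); w=c['color'][:,:,::-1].copy()
for x,y,z in[(-.012,-.038,.109),(-.0424,.025,.109),(-.05,.08,.012),(.03,0,.114)]:
    u=proj(c,np.array([.5067+x,-.1681+y,z])); print(u.round(0)); cv2.circle(w,tuple(int(v) for v in u),4,(0,0,255),1)
t=ctrl.capture('top')['color'][:,:,::-1][170:245,145:345]
im=np.zeros((384,800,3),np.uint8); im[:,:400]=cv2.resize(w,(400,384)); im[:150,400:]=cv2.resize(t,(400,150))
cv2.imwrite('pics/w5.png',im)
E
```

```text
[392. 310.]
[358. 228.]
[321. 125.]
[467. 266.]
```

View pics/w5.png

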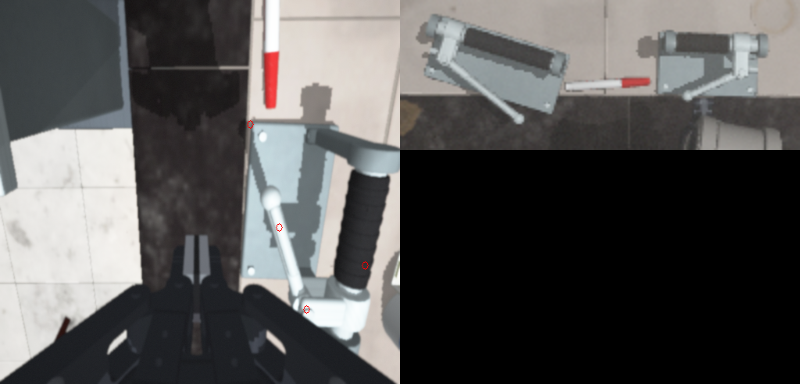

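The overlay matches the short lever: pin at (303,308) and press point at (279,227) in the left panel. The top view shows the long lever back at rest. I'll descend and press.

Call:
apply_moves --moves '[[[-1, 0, 0, 0.03, 0], [-1, 0, 0, 0.06, 0], [-1, 0, 0, 0.071, 0], [-1, 0, 0, 0.071, 0], [-1, 0, 0.01, 0.071, 0], [-1, 0, 0.02, 0.071, 0], [-1, 0, 0.03, 0.071, 0], [-1, 0, 0.036, 0.071, 0], [-1, 0, 0.042, 0.071, 0], [-1, 0, 0.048, 0.071, 0], [-1, 0, 0.054, 0.071, 0], [-1, 0, 0.06, 0.071, 0], [-1, 0, 0.065, 0.071, 0], [-1, 0, 0.07, 0.071, 0], [-1, 0, 0.07, 0.071, 0]]]'

```text
time_s: 12.6
ee_pos: [0.4649, -0.1328, 0.1014]
ee_rot: [-179.7, -0.2, 90.0]
force: [-6.7, 2.9, 0.4]
width: -0.0
grip_force: 3.0
```

Call:
apply_moves --moves '[[[-1, 0, 0.003, 0, 0], [-1, 0, 0.006, 0, 0], [-1, 0, 0.006, 0, 0]]]'

```text
time_s: 12.9
ee_pos: [0.4703, -0.1321, 0.1013]
ee_rot: [-179.7, -0.2, 90.0]
force: [-7.6, 4.6, 2.0]
width: 0.0
grip_force: 3.5
```

Call:
apply_moves --moves '[[[-1, 0, 0.002, 0, 0], [-1, 0, 0.004, 0, 0], [-1, 0, 0.004, 0, 0]]]'

```text
time_s: 13.2
ee_pos: [0.4738, -0.132, 0.1013]
ee_rot: [-179.6, -0.2, 90.0]
force: [-8.2, 4.2, 3.0]
width: -0.0001
grip_force: 4.0
```

Call:
apply_moves --moves '[[[-1, 0, 0.002, 0, 0], [-1, 0, 0.004, 0, 0], [-1, 0, 0.004, 0, 0]]]'

```text
time_s: 13.5
ee_pos: [0.4756, -0.1319, 0.1012]
ee_rot: [-179.3, -0.2, 90.0]
force: [-12.2, 4.4, 6.5]
width: -0.0003
grip_force: 6.3
```

Call:
apply_moves --moves '[[[-1, 0, 0.002, 0, 0], [-1, 0, 0.003, 0, 0], [-1, 0, 0.003, 0, 0]]]'

```text
time_s: 13.8
ee_pos: [0.476, -0.1318, 0.101]
ee_rot: [-179.0, -0.2, 90.0]
force: [-18.8, 4.5, 11.3]
width: 0.0002
grip_force: 9.1
```

The tool stalled at x = 0.476, against a predicted stop of 0.475. I'll hold, check the picture, then hand in.

Call:
apply_moves --moves '[[[-1, 0, 0, 0, 0], [-1, 0, 0, 0, 0], [-1, 0, 0, 0, 0], [-1, 0, 0, 0, 0], [-1, 0, 0, 0, 0], [-1, 0, 0, 0, 0], [-1, 0, 0, 0, 0], [-1, 0, 0, 0, 0]]]'

```text
time_s: 14.6
ee_pos: [0.476, -0.1318, 0.101]
ee_rot: [-179.0, -0.2, 90.0]
force: [-17.1, 4.9, 12.2]
width: -0.0001
grip_force: 9.0
```

```bash
python3 - <<'E'
from plant import ctrl
import cv2
cv2.imwrite('pics/w6.png',ctrl.capture('wrist')['color'][:,:,::-1])
E
```

```text
(no output)
```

View pics/w6.png

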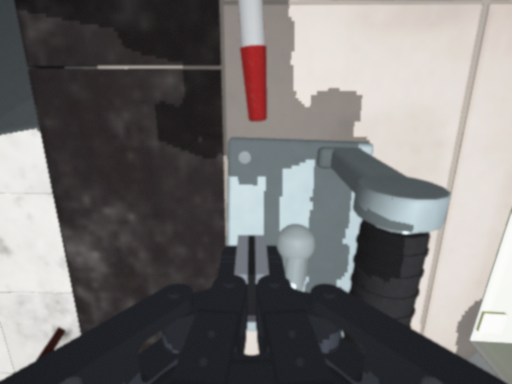

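The lever knob is at (296,242) and its shaft runs parallel to the plate edge. The fingers are on its outer side and the bar is clear.

```bash
python3 -c "
from plant import ctrl
print(ctrl.sign_off())"
```

```text
the job is handed in; nothing more can be done
None
```

I pressed the long lever to its stop, held it for over a second and let it spring back, then pressed the short lever to its stop, and handed in while still holding it there with about 20 N; the judge's verdict was not shown.

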